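# Unfold the press crank and press the cheese mould

### The arm

A 7-joint arm with a two-finger parallel gripper is mounted at the origin on a cart in front of the work surface, level with it; the furniture and walls round the work are solid. World frame = base frame: x ahead of the robot, y to its left, z up, the work surface at z = 0. Lengths are in m, angles in rad, forces in N, time in s.
With the tool pointing down it reaches from about 0.425 to 0.925 m from the base axis. Payload 6.8 kg.
Tool frame: the origin (TCP) lies at the very end of the fingers, on their centre line; the grasp point (between the pads) lies 19 mm behind it; z points along the fingers, y is the line along which they close (so a half turn about z gives the same grasp; the last joint's range is limited). The gripper opens to 85 mm and grips with 20 to 120 N. Pads are 22 mm wide; open, the fingers measure 114 mm over their backs; the gripper's body (76 mm by 85 mm) begins 54 mm behind the grasp point. The pads swing forward as they close: fully open they stand 13 mm farther back than shut.
Start: joints at [-1.214, 0.477, 0.022, 1.555, -0.011, 1.109, -0.083], TCP at [0.303, 0.603, 0.231] pointing down, gripper open.
Joint ranges: [-2.96, 2.96], [-0.34, 2.1], [-1.41, 1.46], [0.24, 2.44], [-1.37, 4.51], [0.17, 1.92], [-2.96, 2.96]. Speed limits (rad/s): [2.39, 2.39, 3.14, 3.14, 3.14, 3.14, 3.14].

### API

Orientations are given as a unit quaternion [w, x, y, z].
In Python, from station import monitor, eyes, bot gives the robot as it stands.
- The arm moves only by the shell command python3 -m creep 'ROWS' [FORCE]. ROWS is a JSON list of rows, 1 to 20 of them, each of 5 numbers: dx, dy, dz in m, then a turn about the tool's z in rad, then the opening from 0.0 (shut) to 1.0 (fully open); each row shifts and turns the commanded pose from where the row before left it, along the tool's axes as they then stand; what a row does not reach is not made up. A row lasts 1/10 s, in which the tool goes at most 0.05 m and 0.15 rad, less where a joint would pass 70% of its speed; a pose out of reach is approached as far as the arm can. The fingers move at their own pace and stop on an object; FORCE is the grip in N (left out, the last holds). Time passes only in rows, so rows that do not move let the fingers close. It prints the time, the measured TCP pose, the force, the opening and the grip force at its end.
- monitor.get_obs(): the state, without advancing time (a new reading comes with each control period).
- eyes.read_camera(name): name is "scene" or "top" or "wrist"; returns the picture (400x640x3 uint8, blue, green, red); there is no depth.
- eyes.camera_info(name): a dict with "vertical_fov" (degrees; the focal length in pixels is half the picture's height over the tangent of half this angle, whatever the lens; pixels are square), "cx", "cy" (the principal point, pixels), "view" (4x4, takes a point from world to camera coordinates); the wrist camera has in their place "hand_eye" (4x4, takes a point from camera to tool coordinates, whose origin is the TCP and whose axes are the flange's). Camera axes: x right, y up, looking along -z (the intrinsics and any distortion apply to the point x, -y, -z); pixel columns grow to the right and rows downward; lengths in m; the calibration is good to about 2 mm. The wrist camera is an equidistant fisheye: a pixel r from the principal point sees the ray r / f radians off the axis. A picture is of the moment at which its call begins: read the wrist's pose just before it. camera_info takes no time and is no camera call.
- bot.hand_in(): hands the job in; it is judged then, once.
The state is a dict: "t": time; "q": joint angles; "joint_vel": joint speeds; "joint_torque": joint torques, N m; "eef_pos": TCP position; "tool_rot": TCP orientation; "contact_force": force on the tool from outside, world axes, zero at the start; "torque": the same for the moment, N m; "gripper_width": opening from 0.0 (shut) to 1.0 (fully open); "grasp_force": force on a finger pad.
Only numpy, scipy, OpenCV 4.12 (cv2) and the standard library are available. Lean on these libraries where they do the work, as an engineer would, in place of code of your own. Each camera call takes 0.05 s, during which the arm holds its last target. There are 200 camera calls.

### The job

Fold the red knob of the little cheese press's crank fully up into its upright working position, and only then crank it clockwise (seen from above) until the press plate bears snugly on the wooden follower of the mould, with about 40 N. Do not overtighten, do not shift the mould, leave the knob standing up, and leave the garlic, mug and spice jar where they are.

Things in the scene. Friction and masses are not known exactly. Their poses are not given: they have to be found in the camera images.
- press: Small fixed press: two dark steel skids (120 mm along its x, at y = +-68) with a 16 mm round post each, carrying a grey cross head (166 mm along its y, 34 mm wide, top 96 mm above the worktop). Origin: on the worktop under the crank axis; z up.
- press_spindle (a point): Fixed point on the crank axis at the cross head's underside, 80 mm up. Here hangs the steel press plate (64 mm across, 8 thick), which the crank lowers 6.366 mm per rad; it stays where it is left. It starts 4 to 24 mm above the mould: set differently each time, shown by no reading, to be felt at the crank. Its spring (5 N/mm) gives up to 32 N per rad after contact.
- crank (a joint): Crank turn, rad, growing clockwise seen from above (lowers the plate). At 0 the arm points along the press's -x. Starts at -0.6 to 0.6; stops at -1.5 and 8. Dry friction 0.45 N m: 9 N at the knob (50 mm off the axis) with the plate in the air, some 5.5 N when read just after halting. Each 10 N of plate force adds 1.3 N, so at 40 N it feels 5 to 6 N heavier than running free.
- knob (a joint): Hinge of the knob on the arm's end, rad: 0 = folded flat over the arm, pointing at the hub; 1.571 = upright, at its stop. Starts between 0 and 0.25. Stiff: dry friction 0.15 N m (about 4.3 N at the grip point); it stays at any angle.
- crank_hub (a point): Centre of the top of the crank's hub (28 mm across), on the crank axis, 115 mm above the worktop. The steel arm is 14 mm wide, its top 114 mm above the worktop.
- knob_hinge (a point): Point on the knob's hinge axis (a level axis square to the arm) at the arm's end, 50 mm from the crank axis, 125 mm above the worktop. The point's x points along the knob from the hinge to its free end.
- knob_grip (a point): Grip point in the middle of the red plastic knob, 35 mm from its hinge. The red sleeve is round, 18 mm thick, covers 8 to 46 mm from the hinge and spins freely about its own length.
- mould: Round perforated steel cheese mould, 88 mm across, rim 32 mm high, with a pale wooden follower disc 74 mm across on top, its top 40 mm above the worktop; 0.6 kg, loose, standing under the plate. Origin: centre of its underside.
- garlic_1: Garlic bulb, 60 mm, 58 mm high, beside the press; origin under its centre. Bystander.
- mug_1: Striped mug, 86 mm wide, 120 mm with handle, 90 mm high, on the other side of the press; origin at its underside. Bystander.
- spice_jar_1: Glass spice jar with wooden stopper, 41 mm across, 96 mm high, behind the press; origin under its centre. Bystander.
Not all that is in view belongs to the job. Of the things that look like the mould, take the one that is farthest to the robot's right at the start.

How it is judged:
On the way, in this order (a step that is already met when the one before it is completed fails the run):
1. the knob is unfolded upright while the plate is still clear of the mould (value of joint knob above 1.45 rad and contact force between press and mould below 1 N), for 0.2 s.
2. the plate is cranked down onto the mould and bears on it (contact force between press and mould above 20 N and value of joint knob above 1.4 rad), for 0.2 s.
At the end, for the whole second after the job is handed in: The plate presses the mould with 20 to 65 N, the crank at rest; the knob stands upright (over 1.4 rad); the mould stands upright (within 0.05 rad), at rest and within 15 mm of the press's axis (all of step 2 and contact force between press and mould below 65 N and velocity of joint crank between -0.05 and 0.05 rad/s and horizontal distance between mould and press below 0.015 m and angle between mould's own z axis and vertical below 0.05 rad and linear speed of mould below 0.01 m/s); the robot touches nothing.
It fails at once if the mould is pressed with more than 90 N (overtightened) (contact force between press and mould above 90 N).
It fails at once if the mould is shifted by more than 10 mm (distance of mould from where it was at the start of the episode above 0.01 m).
It fails at once if the garlic is moved by more than 15 mm (distance of garlic_1 from where it was at the start of the episode above 0.015 m).
It fails at once if the mug is moved by more than 15 mm (distance of mug_1 from where it was at the start of the episode above 0.015 m).
It fails at once if the spice jar is moved by more than 15 mm (distance of spice_jar_1 from where it was at the start of the episode above 0.015 m).
It also fails if it takes over 64 s, if anything falls off the work surface, if the arm or the gripper's body presses on something with over 40 N, if the wrist force passes 120 N, or if a joint passes its speed limit or range.

## Working session

There is one attempt and no reset: what is moved stays moved. The work goes in short steps, Python scripts to look and compute and a shell command to move; the robot and the scene stay as the last step left them, time stands still between calls to the robot, and variables do not carry over. Pictures are saved under pics/ and viewed, at most 10 in all, crops included, and the job is handed in when it is done.

```bash
ls; mkdir -p pics; python3 - <<'E'
from station import monitor, eyes, bot
import cv2,numpy as np
o=monitor.get_obs();print({k:np.round(v,3) for k,v in o.items()})
for n in("scene","top"):
    cv2.imwrite(f"pics/{n}0.png",eyes.read_camera(n)); i=eyes.camera_info(n);print(n,i)
print(eyes.camera_info("wrist"))
E
```

```text
pics
{'t': np.float64(0.0), 'q': array([-1.214,  0.478,  0.022,  1.556, -0.012,  1.109, -0.083]), 'joint_vel': array([-0.003,  0.001, -0.   , -0.001, -0.001, -0.   ,  0.   ]), 'joint_torque': array([ 0.0000e+00, -5.9646e+01,  1.6080e+00, -2.8119e+01,  1.2000e-02,
        9.0000e-03,  0.0000e+00]), 'eef_pos': array([0.302, 0.603, 0.23 ]), 'tool_rot': array([-0.   ,  0.23 ,  0.973, -0.001]), 'contact_force': array([-0.275, -0.123,  0.398]), 'torque': array([-0.01 , -0.004, -0.006]), 'grasp_force': np.float64(0.0), 'gripper_width': np.float64(0.997)}
scene {'vertical_fov': 53.78879644971792, 'cx': 329.7679795022658, 'cy': 194.8679371269402, 'view': array([[ 0.76118865, -0.64826792,  0.01845361, -0.44549605],
       [ 0.27909281,  0.35312705,  0.89297732, -0.21790579],
       [-0.58540502, -0.67457393,  0.44972322, -0.79603517],
       [ 0.        ,  0.        ,  0.        ,  1.        ]])}
top {'vertical_fov': 51.82612855812304, 'cx': 320.86597462907446, 'cy': 198.73604534812097, 'view': array([[ 9.96754211e-04, -9.99882538e-01,  1.52943594e-02,
        -7.99575109e-02],
       [ 9.88827251e-01,  3.26532295e-03,  1.49030216e-01,
        -5.13921888e-01],
       [-1.49062651e-01,  1.49749328e-02,  9.88714356e-01,
        -1.04298852e+00],
       [ 0.00000000e+00,  0.00000000e+00,  0.00000000e+00,
         1.00000000e+00]])}
{'vertical_fov': 65.70646984690485, 'cx': 315.35852770648916, 'cy': 197.03363315508656, 'hand_eye': array([[-4.44726202e-04,  9.44646307e-01,  3.28090165e-01,
         8.35502810e-02],
       [ 9.99999897e-01,  4.48132200e-04,  6.52251455e-05,
         2.24384952e-04],
       [-8.54130748e-05,  3.28090161e-01, -9.44646410e-01,
        -1.41610252e-01],
       [ 0.00000000e+00,  0.00000000e+00,  0.00000000e+00,
         1.00000000e+00]])}
```

View pics/scene0.png

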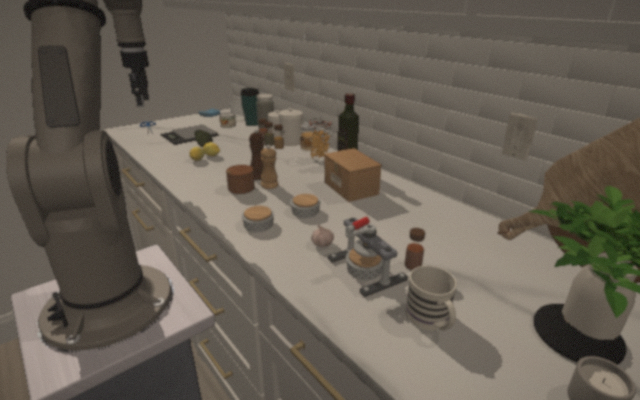

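View pics/top0.png

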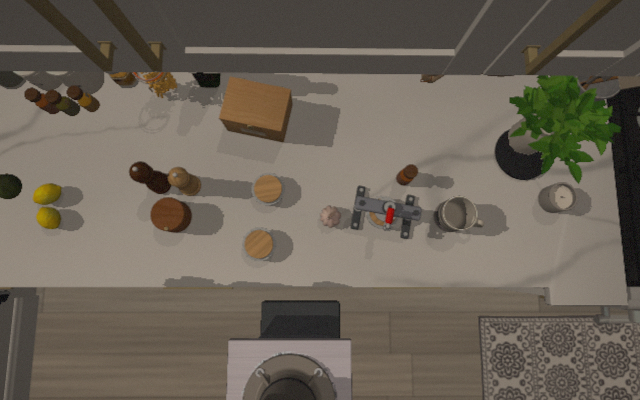

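Top view: mould lookalikes are at (268,190), (259,244) and (382,214). The last is under the press with the red knob at (390,214) and is farthest right, so I choose it. Next is a close crop with measurements.

```bash
cat > h.py <<'E'
import numpy as np,cv2
from station import monitor,eyes,bot
from scipy.spatial.transform import Rotation as R
def ray(n,px):
    i=eyes.camera_info(n);f=200/np.tan(np.radians(i["vertical_fov"])/2)
    V=np.linalg.inv(i["view"]);d=np.array([(px[0]-i["cx"])/f,-(px[1]-i["cy"])/f,-1])
    return V[:3,3],V[:3,:3]@d
def plane(n,px,z):
    o,d=ray(n,px);return o+d*(z-o[2])/d[2]
def proj(n,p):
    i=eyes.camera_info(n);f=200/np.tan(np.radians(i["vertical_fov"])/2)
    c=(i["view"]@np.r_[p,1])[:3];return np.array([i["cx"]-f*c[0]/c[2],i["cy"]+f*c[1]/c[2]])
def pose():
    o=monitor.get_obs();q=o["tool_rot"];return o["eef_pos"],R.from_quat([q[1],q[2],q[3],q[0]])
def wproj(p,pos,r):
    i=eyes.camera_info("wrist");f=200/np.tan(np.radians(i["vertical_fov"])/2)
    c=(np.linalg.inv(i["hand_eye"])@np.r_[r.inv().apply(np.array(p)-pos),1])[:3]
    v=np.array([c[0],-c[1],-c[2]]);s=np.hypot(v[0],v[1]);t=np.arctan2(s,v[2])
    return np.array([i["cx"],i["cy"]])+f*t*v[:2]/s
def wray(px,pos,r):
    i=eyes.camera_info("wrist");f=200/np.tan(np.radians(i["vertical_fov"])/2)
    d=np.array(px)-[i["cx"],i["cy"]];s=np.hypot(*d)+1e-9;t=s/f
    v=np.array([np.sin(t)*d[0]/s,-np.sin(t)*d[1]/s,-np.cos(t)])
    H=i["hand_eye"];return pos+r.apply(H[:3,3]),r.apply(H[:3,:3]@v)
def wplane(px,z,pos,r):
    o,d=wray(px,pos,r);return o+d*(z-o[2])/d[2]
def red(im):
    b,g,rr=[im[...,k].astype(int) for k in range(3)]
    m=((rr>110)&(rr>2.5*g)&(rr>2.5*b)).astype(np.uint8)
    n,l,s,c=cv2.connectedComponentsWithStats(m)
    k=1+np.argmax(s[1:,4]);return (l==k),s[k],c[k]
E
python3 - <<'E'
from h import *
for n in("top","scene"):
    im=cv2.imread(f"pics/{n}0.png");m,s,c=red(im);print(n,s,c)
    ys,xs=np.nonzero(m);print(cv2.minAreaRect(np.c_[xs,ys].astype(np.float32)))
    print(plane(n,c,.127))
a=cv2.imread("pics/top0.png")[170:250,300:500];b=cv2.imread("pics/scene0.png")[200:300,310:460]
cv2.imwrite("pics/crop.png",np.vstack([cv2.resize(a,(700,280),interpolation=2),cv2.resize(b,(450,300),interpolation=2)[:, :] if 0 else cv2.copyMakeBorder(cv2.resize(b,(450,300),interpolation=2),0,0,0,250,0)]))
# skids/cross-head: print world for tops
for px in[(361,190),(357,226),(411,198),(406,234)]:print(px,plane("top",px,.01))
print("mug",plane("top",(457,215),.09),"garlic",plane("top",(330,216),.04),"jar",plane("top",(408,172),.09))
E
```

```text
top [386 208   8  15  90] [389.18888889 214.98888889]
((389.06756591796875, 215.09458923339844), (6.411561012268066, 14.631509780883789), 9.462321281433105)
[ 0.46186161 -0.2418806   0.127     ]
scene [354 218  14   9  61] [360.52459016 222.14754098]
((360.7758483886719, 222.1896514892578), (4.642383575439453, 13.92715072631836), 68.19859313964844)
[ 0.46587375 -0.2389019   0.127     ]
(361, 190) [ 0.54281248 -0.18817312  0.01      ]
(357, 226) [ 0.44498641 -0.17612096  0.01      ]
(411, 198) [ 0.52130756 -0.32360749  0.01      ]
(406, 234) [ 0.42386192 -0.30709628  0.01      ]
mug [ 0.46640046 -0.41872706  0.09      ] garlic [ 0.46845377 -0.10273987  0.04      ] jar [ 0.57574536 -0.29909332  0.09      ]
```

View pics/crop.png

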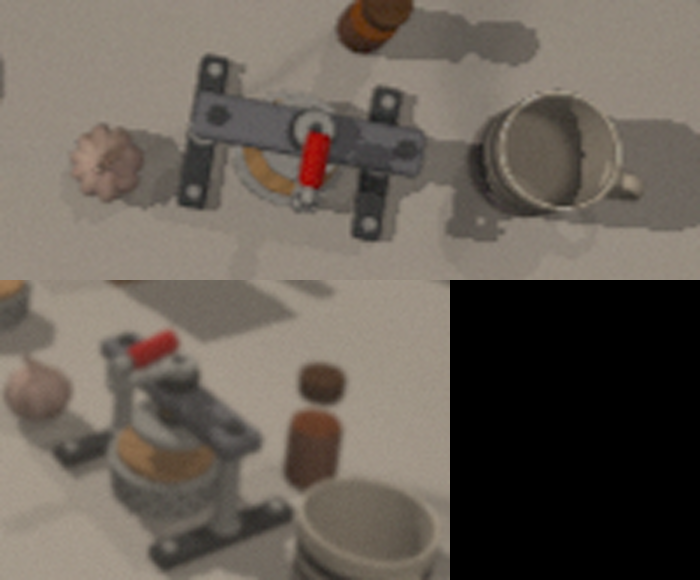

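The crop confirms it: the press straddles the mould and the red knob lies folded on the crank arm. The hub is near top pixel (390,206) and the hinge near (386.6,226.6). Next I work out the approach.

```bash
python3 - <<'E'
from h import *
hub=plane("top",(390.3,205.7),.115);hin=plane("top",(386.6,226.6),.125)
print("hub",hub,"hinge",hin,np.linalg.norm((hub-hin)[:2]))
# cross-head end midpoints (tops at .096)
a=plane("top",(357,201.5),.096);b=plane("top",(419.5,212.5),.096);print(a,b,(a+b)/2,np.linalg.norm(a-b))
c=[.46,-.242,.127];print(proj("scene",c))
p,r=pose();M=r.as_matrix();print(M.round(3))
d=(hin-hub)[:2];d/=np.linalg.norm(d);tx=M[:2,0]
print("arm ang",np.degrees(np.arctan2(d[1],d[0])),"toolx",np.degrees(np.arctan2(tx[1],tx[0])))
for w in([.45,.2,.28],[.44,-.235,.25]):print(w,"toolvec from start",M.T@(np.array(w)-p))
E
```

```text
hub [ 0.48601177 -0.24733485  0.115     ] hinge [ 0.43405955 -0.23535096  0.125     ] 0.053316483130639046
[ 0.49885516 -0.1679813   0.096     ] [ 0.47172775 -0.32323252  0.096     ] [ 0.48529146 -0.24560691  0.096     ] 0.15760341464323716
[359.576587  223.6015948]
[[-0.894  0.448 -0.001]
 [ 0.448  0.894 -0.001]
 [-0.    -0.002 -1.   ]]
arm ang 167.01070494280376 toolx 153.3706079786708
[0.45, 0.2, 0.28] toolvec from start [-0.3125992  -0.29408304 -0.04904188]
[0.44, -0.235, 0.25] toolvec from start [-0.49863063 -0.68737369 -0.01838614]
```

```bash
python3 -m creep '[[-0.031,-0.0294,-0.005,0,1],[-0.031,-0.0294,-0.005,0,1],[-0.031,-0.0294,-0.005,0,1],[-0.031,-0.0294,-0.005,0,1],[-0.031,-0.0294,-0.005,0,1],[-0.031,-0.0294,-0.005,0,1],[-0.031,-0.0294,-0.005,0,1],[-0.031,-0.0294,-0.005,0,1],[-0.031,-0.0294,-0.005,0,1],[-0.031,-0.0294,-0.005,0,1],[-0.0186,-0.0393,0.003,0,1],[-0.0186,-0.0393,0.003,0,1],[-0.0186,-0.0393,0.003,0,1],[-0.0186,-0.0393,0.003,0,1],[-0.0186,-0.0393,0.003,0,1],[-0.0186,-0.0393,0.003,0,1],[-0.0186,-0.0393,0.003,0,1],[-0.0186,-0.0393,0.003,0,1],[0,0,0,-0.119,1],[0,0,0,-0.119,1]]' 30; python3 - <<'E'
from h import *
p,r=pose();im=eyes.read_camera("wrist");cv2.imwrite("pics/w1.png",im);np.savez("w1.npz",p=p,q=r.as_quat())
print(p,r.as_matrix().round(3));m,s,c=red(im);print(s,c)
print("hub pred",wproj([.4857,-.2465,.115],p,r),"hinge pred",wproj([.435,-.235,.125],p,r))
E
```

```text
t: 2.1
eef_pos: [0.4393, -0.1477, 0.2569]
tool_rot: [-0.0, 0.113, 0.994, -0.0]
contact_force: [0.5, 0.0, 0.2]
gripper_width: 0.998
grasp_force: 0.0
[ 0.4392621  -0.14766838  0.25694045] [[-0.975  0.224 -0.001]
 [ 0.224  0.975 -0.   ]
 [ 0.001 -0.    -1.   ]]
[217 211  19  38 560] [225.86607143 229.43214286]
hub pred [234.23408691 244.01704064] hinge pred [226.40439549 200.99354981]
```

View pics/w1.png

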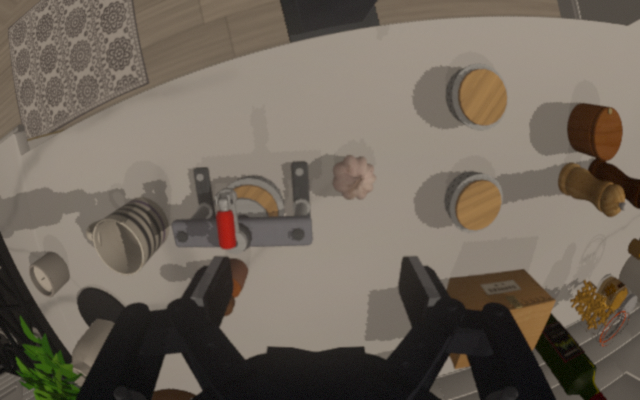

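Wrist view: red sleeve at (226,229) and its hinge at (225,200), against a predicted (226,201), so the calibration is consistent. I'll triangulate the sleeve's centre and hover above it.

```bash
python3 -m creep '[[-0.0111,-0.0215,0.013,0,1],[-0.0111,-0.0215,0.013,0,1],[-0.0111,-0.0215,0.013,0,1],[-0.0111,-0.0215,0.013,0,1],[0,0,0,0,1],[0,0,0,0,1]]' 30; python3 - <<'E'
from h import *
def tri(rs):
    A=sum(np.eye(3)-np.outer(d,d)/(d@d) for o,d in rs);b=sum((np.eye(3)-np.outer(d,d)/(d@d))@o for o,d in rs);return np.linalg.solve(A,b)
L=np.load("w1.npz");r1=R.from_quat(L["q"])
p,r=pose();im=eyes.read_camera("wrist");cv2.imwrite("pics/w2.png",im);m,s,c=red(im);print(p,s,c)
ys,xs=np.nonzero(m);print(cv2.minAreaRect(np.c_[xs,ys].astype(np.float32)))
rs=[ray("top",(389.2,215)),ray("scene",(360.6,222.2)),wray((225.9,229.4),L["p"],r1),wray(c,p,r)]
print("all",tri(rs),"wrist",tri(rs[2:]),"fixed",tri(rs[:2]))
print("hinge pred",wproj([.437,-.2353,.125],p,r),"hub",wproj([.4857,-.2465,.115],p,r))
cv2.imwrite("pics/w2c.png",cv2.resize(im[100:330,180:460],None,fx=2.5,fy=2.5))
E
```

```text
t: 2.75
eef_pos: [0.4635, -0.2398, 0.2048]
tool_rot: [-0.001, 0.114, 0.993, 0.0]
contact_force: [-1.0, 0.3, -0.2]
gripper_width: 0.996
grasp_force: 0.0
[ 0.46346266 -0.23979361  0.20483347] [ 300  182   23   50 1012] [310.67786561 206.52766798]
((310.7759094238281, 206.68966674804688), (49.03289031982422, 21.9033145904541), 86.633544921875)
all [ 0.46167673 -0.24262786  0.13018215] wrist [ 0.46139916 -0.24297169  0.1309156 ] fixed [ 0.46207175 -0.24188189  0.12953539]
hinge pred [313.23628618 171.32536957] hub [313.66765698 227.46369643]
```

View pics/w2c.png

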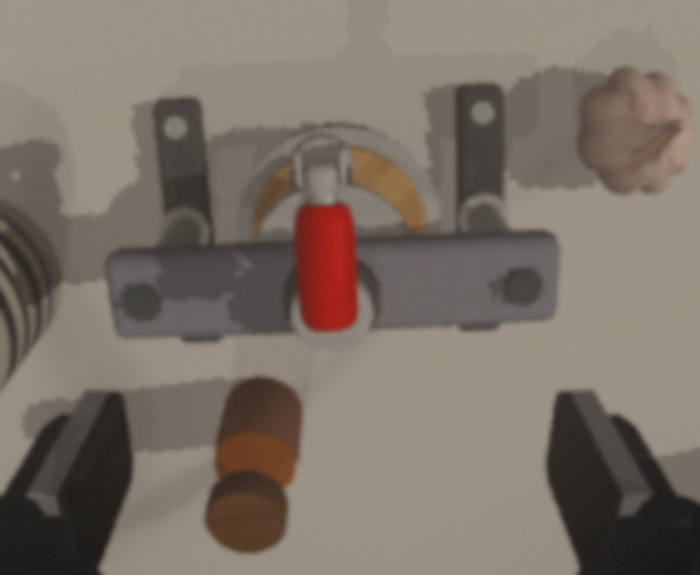

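Crop of the wrist view: sleeve centre at full-image (311,206.5), hinge at about (309,166). The knob sits between the fingers' planes, so a fine correction is next.

```bash
python3 - <<'E'
from h import *
p,r=pose();M=r.as_matrix()
h=wplane((308.8,166.5),.125,p,r);c=wplane((310.8,206.6),.130,p,r);t=wplane((311.6,231.5),.135,p,r)
print(h,c,t)
for a in(h,c,t,np.array([.4857,-.2465,.115])):print("tool",(M.T@(a-p)).round(4))
d=(t-h)[:2];print(np.degrees(np.arctan2(-d[1],-d[0])), np.degrees(np.arctan2(M[1,0],M[0,0])))
E
```

```text
[ 0.43314418 -0.23708302  0.125     ] [ 0.46231893 -0.24240845  0.13      ] [ 0.48024419 -0.24598037  0.135     ]
tool [ 0.0303 -0.0049  0.0802]
tool [ 0.0006 -0.0035  0.0752]
tool [-0.0176 -0.0029  0.0702]
tool [-0.0231 -0.0022  0.0902]
169.3026894573387 166.9629166217177
```

```bash
python3 -m creep '[[0,-0.0035,0.02,-0.04,1],[0,0,0.025,0,1],[0,0,0.025,0,1],[0,0,0.018,0,0.5],[0,0,0,0,0.3],[0,0,0,0,0.0],[0,0,0,0,0],[0,0,0,0,0],[0,0,0,0,0],[0,0,0,0,0],[0,0,0,0,0]]' 30
```

```text
t: 3.9
eef_pos: [0.464, -0.2439, 0.1184]
tool_rot: [0.001, 0.093, 0.996, -0.0]
contact_force: [1.1, -0.7, 6.7]
gripper_width: 0.199
grasp_force: 30.1
```

```bash
python3 -m creep '[[0.0008,0,-0.0027,0,0],[0.0009,0,-0.0026,0,0],[0.0013,0,-0.0025,0,0],[0.0014,0,-0.0024,0,0],[0.0018,0,-0.0022,0,0],[0.0018,0,-0.0021,0,0],[0,0,0,0,0]]'; python3 -m creep '[[0.0022,0,-0.0018,0,0],[0.0022,0,-0.0017,0,0],[0.0025,0,-0.0013,0,0],[0.0025,0,-0.0012,0,0],[0.0027,0,-0.0008,0,0],[0.0027,0,-0.0007,0,0],[0.0028,0,-0.0003,0,0],[0.0028,0,-0.0002,0,0],[0.001,0,0,0,0],[0,0,0,0,0]]'; python3 - <<'E'
from h import *
p,r=pose();print(p)
im=eyes.read_camera("scene");m,s,c=red(im);print(s,c)
w=eyes.read_camera("wrist");m,s,c=red(w);print(s,c)
a=cv2.resize(im[180:300,300:460],None,fx=3,fy=3);b=cv2.resize(w[100:330,200:420],(344,360));cv2.imwrite("pics/up.png",np.hstack([a,b])[:,:800])
E
```

```text
t: 4.6
eef_pos: [0.4564, -0.2424, 0.1318]
tool_rot: [0.001, 0.093, 0.996, -0.001]
contact_force: [4.9, -4.7, -8.6]
gripper_width: 0.195
grasp_force: 29.9
t: 5.6
eef_pos: [0.4402, -0.2395, 0.1422]
tool_rot: [0.006, 0.093, 0.996, -0.002]
contact_force: [12.0, -3.5, -0.5]
gripper_width: 0.196
grasp_force: 29.2
[ 0.44017614 -0.23945668  0.14218148]Traceback (most recent call last):
  File "<stdin>", line 3, in <module>
  File "h.py", line 31, in red
    k=1+np.argmax(s[1:,4]);return (l==k),s[k],c[k]
        ~~~~~~~~~^^^^^^^^^
    return _wrapfunc(a, 'argmax', axis=axis, out=out, **kwds)
    return bound(*args, **kwds)
ValueError: attempt to get argmax of an empty sequence
```

```bash
python3 -m creep '[[0.002,0,0,0,0],[0,0,0,0,0]]'; python3 -m creep '[[0.002,0,0,0,0],[0,0,0,0,0]]'; python3 - <<'E'
from h import *
im=eyes.read_camera("scene");w=eyes.read_camera("wrist")
a=cv2.resize(im[180:300,300:460],None,fx=3,fy=3);b=cv2.resize(w[120:350,220:420],(312,360));cv2.imwrite("pics/up.png",np.hstack([a,b])[:,:800])
E
```

```text
t: 5.85
eef_pos: [0.4388, -0.2392, 0.1425]
tool_rot: [0.007, 0.093, 0.996, -0.002]
contact_force: [11.7, -4.7, 0.8]
gripper_width: 0.192
grasp_force: 29.2
t: 6.05
eef_pos: [0.4372, -0.239, 0.1428]
tool_rot: [0.007, 0.093, 0.996, -0.002]
contact_force: [12.1, -2.2, 2.5]
gripper_width: 0.198
grasp_force: 29.1
```

View pics/up.png

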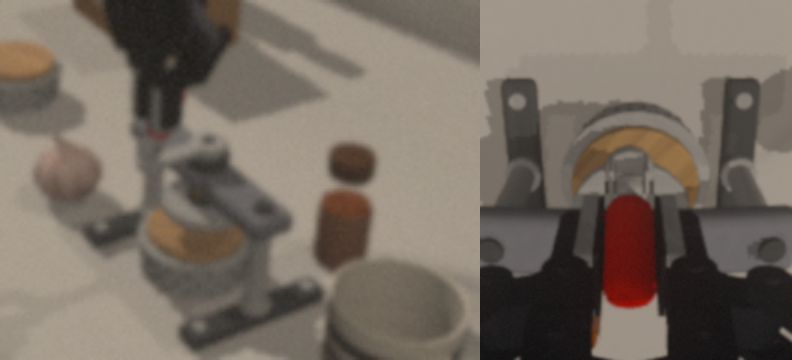

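The knob is nearly upright between the pads (red sleeve at about (630,250) in the composite). The force hasn't risen, so it isn't at the stop yet and I'll keep pushing outward.

```bash
for i in 1; do python3 -m creep '[[0.002,0,0.0,0,0],[0,0,0,0,0]]'; python3 -m creep '[[0.002,0,0,0,0],[0,0,0,0,0]]';python3 -m creep '[[0.002,0,0,0,0],[0,0,0,0,0]]'; done | grep -v -e grip -e rot
```

```text
t: 6.35
eef_pos: [0.4357, -0.2388, 0.143]
contact_force: [12.1, -3.3, 3.1]
grasp_force: 29.1
t: 6.55
eef_pos: [0.4339, -0.2385, 0.1432]
contact_force: [13.3, -2.7, 4.3]
grasp_force: 29.1
t: 6.75
eef_pos: [0.4321, -0.2381, 0.1433]
contact_force: [13.4, -2.9, 5.5]
grasp_force: 29.0
```

```bash
python3 - <<'E'
from h import *
p,r=pose();w=eyes.read_camera("wrist")
b,g,rr=[w[...,k].astype(int) for k in range(3)];m=((rr>80)&(rr>2.5*g)&(rr>2.5*b))
ys,xs=np.nonzero(m);print("red rows",ys.min(),ys.max(),"cols",xs.min(),xs.max())
d=np.array([np.cos(np.radians(169.3)),np.sin(np.radians(169.3)),0]);hub=np.array([.4853,-.2463,0]);n=np.cross([0,0,1],d)
for rad in(.05,.052):
  h=hub+rad*d+[0,0,.125]
  for th in(1.2,1.4,1.57,1.7):
    ax=-d*np.cos(th)+np.array([0,0,np.sin(th)]);pe=d*np.sin(th)+np.array([0,0,np.cos(th)])
    pts=[wproj(h+ax*l+s*.009*pe,p,r)[1] for l in(.008,.046) for s in(-1,1)]
    print(rad,th,"rows",np.round(pts))
print("hinge px",wproj(hub+.05*d+[0,0,.125],p,r), (r.as_matrix().T@(hub+.05*d+[0,0,.125]-p)).round(4))
cv2.imwrite("pics/w3.png",cv2.resize(w[130:330,220:420],None,fx=3,fy=3))
E
```

```text
red rows 250 318 cols 299 332
0.05 1.2 rows [268. 249. 326. 310.]
0.05 1.4 rows [268. 244. 320. 296.]
0.05 1.57 rows [268. 241. 311. 281.]
0.05 1.7 rows [268. 238. 303. 268.]
0.052 1.2 rows [265. 246. 323. 307.]
0.052 1.4 rows [265. 241. 317. 293.]
0.052 1.57 rows [265. 238. 308. 277.]
0.052 1.7 rows [265. 235. 300. 264.]
hinge px [318.75040796 247.86444919] [-0.0035  0.0019  0.0184]
```

View pics/w3.png

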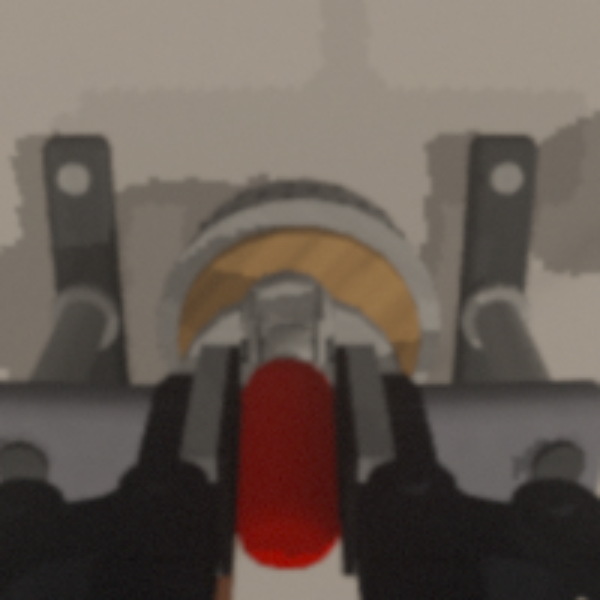

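The visible top disc (rows ~302–318) is too narrow, so the knob stands at about 1.3 rad, not upright. Pad friction is holding the tilt. I'll release, move to the hub side, and push it to its stop with shut fingers.

```bash
python3 -m creep '[[-0.003,0,0,0,0.5],[0,0,0,0,0.5],[0,0,0,0,0.5],[0,0,-0.02,0,0.5],[0,0,-0.03,0,0.5],[-0.02,0,0,0,0],[-0.021,0,0,0,0],[0,0,0,0,0],[0,0,0,0,0],[0,0,0,0,0],[0,0,0,0,0]]'; python3 - <<'E'
from h import *
p,r=pose();print(p,r.as_matrix().round(3));w=eyes.read_camera("wrist");m,s,c=red(w);print(s,c)
o=monitor.get_obs();print(o["contact_force"],o["gripper_width"])
for n in("top","scene"):
    m,s,c=red(eyes.read_camera(n));print(n,s,c)
E
```

```text
t: 7.9
eef_pos: [0.4665, -0.2441, 0.1895]
tool_rot: [-0.001, 0.094, 0.996, 0.0]
contact_force: [0.1, 0.2, -0.5]
gripper_width: 0.003
grasp_force: 0.0
[ 0.46650005 -0.24407636  0.18947934] [[-0.982  0.186 -0.001]
 [ 0.186  0.982  0.001]
 [ 0.001  0.    -1.   ]]
[302 169  28  51 902] [317.35254989 197.50997783]
[ 0.36029598 -0.59003941 -0.01638571] 0.003146127432668135Traceback (most recent call last):
  File "<stdin>", line 5, in <module>
  File "h.py", line 31, in red
    k=1+np.argmax(s[1:,4]);return (l==k),s[k],c[k]
        ~~~~~~~~~^^^^^^^^^
    return _wrapfunc(a, 'argmax', axis=axis, out=out, **kwds)
    return bound(*args, **kwds)
ValueError: attempt to get argmax of an empty sequence
```

```bash
python3 -m creep '[[-0.012,0,0,0,0],[0,0,0.022,0,0],[0,0,0.022,0,0],[0,0,0,0,0]]' | grep -e eef -e contact;  python3 -m creep '[[0.004,0,0,0,0],[0.004,0,0,0,0],[0.004,0,0,0,0],[0,0,0,0,0]]'| grep -e eef -e contact;  python3 -m creep '[[0.003,0,0,0,0],[0.003,0,0,0,0],[0,0,0,0,0]]'| grep -e eef -e contact;  python3 -m creep '[[0.003,0,0,0,0],[0.0,0,0,0,0]]'| grep -e eef -e contact
```

```text
eef_pos: [0.4785, -0.2455, 0.1435]
contact_force: [0.9, -0.0, 0.2]
eef_pos: [0.4673, -0.2443, 0.1465]
contact_force: [0.2, -0.1, 0.3]
eef_pos: [0.4636, -0.2434, 0.1469]
contact_force: [5.0, -0.6, 3.5]
eef_pos: [0.461, -0.2431, 0.147]
contact_force: [4.9, -1.4, 4.1]
```

```bash
python3 -m creep '[[0.003,0,0,0,0],[0,0,0,0,0]]' | grep -e eef -e contact;  python3 -m creep '[[0.003,0,0,0,0],[0,0,0,0,0]]'| grep -e eef -e contact;  python3 -m creep '[[0.002,0,0,0,0],[0,0,0,0,0]]'| grep -e eef -e contact
```

```text
eef_pos: [0.4575, -0.2424, 0.1468]
contact_force: [5.3, -1.8, 4.6]
eef_pos: [0.4539, -0.2418, 0.1464]
contact_force: [5.3, -1.3, 5.1]
eef_pos: [0.4534, -0.2417, 0.1466]
contact_force: [8.4, -2.5, 1.7]
```

```bash
python3 -m creep '[[0.002,0,0,0,0],[0,0,0,0,0]]' | grep -e eef -e contact;  python3 -m creep '[[0.002,0,0,0,0],[0,0,0,0,0]]'| grep -e eef -e contact
```

```text
eef_pos: [0.453, -0.2415, 0.1468]
contact_force: [14.6, -3.3, -2.3]
eef_pos: [0.4527, -0.2413, 0.147]
contact_force: [17.7, -4.5, -6.7]
```

The force jump at TCP x≈0.4535 means the knob is at its stop. I'll back off, rise, and measure the upright knob.

```bash
python3 -m creep '[[-0.012,0,0,0,0],[0,0,-0.03,0,0],[0,0,-0.035,0,1],[0.02,0,0,0,1],[0.015,0,0,0,1],[0,0,0,0,1],[0,0,0,0,1]]' | grep -e eef -e contact; python3 - <<'E'
from h import *
p,r=pose();w=eyes.read_camera("wrist");m,s,c=red(w);print(p,s,c)
hsv=w[...,2].astype(int)
ys,xs=np.nonzero(m)
for y in range(s[1],s[1]+s[3],2):
    x=np.nonzero(m[y])[0];print(y,x.min(),x.max(),int(hsv[y][x].mean()))
print("hinge pred 1.57:")
for h in([.436,-.237],[.434,-.237]):print(h,[wproj([*h,z],p,r).round(1) for z in(.133,.171)])
cv2.imwrite("pics/w4.png",cv2.resize(w[100:330,200:430],None,fx=2.5,fy=2.5))
E
```

```text
eef_pos: [0.4235, -0.2355, 0.2102]
contact_force: [-0.4, -0.3, -0.7]
[ 0.42354034 -0.23554686  0.21018234] [303 219  24  33 471] [315.83651805 239.22505308]
219 322 323 114
221 322 323 115
223 321 324 116
225 321 324 116
227 320 324 115
229 321 325 119
231 313 325 119
233 309 325 131
235 306 326 142
237 304 326 149
239 304 326 154
241 303 326 154
243 303 326 153
245 304 325 154
247 304 324 152
249 306 321 152
251 310 318 149
hinge pred 1.57:
[0.436, -0.237] [array([316.6, 221.8]), array([316.9, 244.9])]
[0.434, -0.237] [array([316.1, 219.5]), array([316.3, 242.2])]
```

View pics/w4.png

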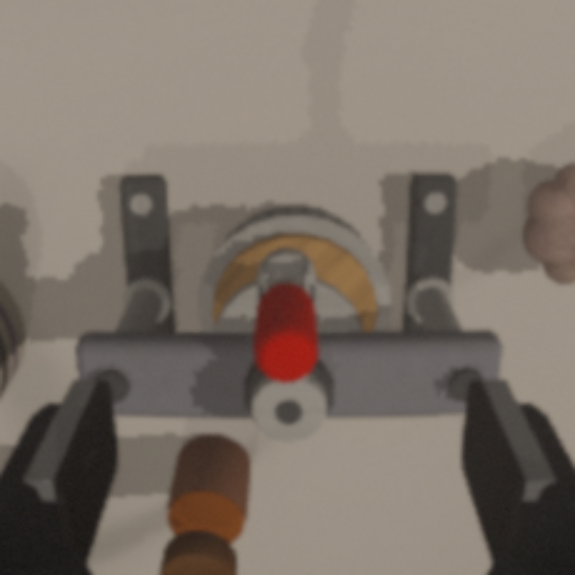

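The knob stands upright: top disc at (314.8,242), hub centre at (315.2,264). Now I'll compute the knob axis and crank centre.

```bash
python3 - <<'E'
from h import *
p,r=pose();M=r.as_matrix()
k=wplane((314.8,242),.171,p,r);h=wplane((315.2,264),.115,p,r)
print(k,h,np.linalg.norm((k-h)[:2]),np.degrees(np.arctan2(*(k-h)[1::-1])));print((M.T@(k-p)).round(4),(M.T@(h-p)).round(4),np.degrees(np.arctan2(M[1,0],M[0,0])))
E
```

```text
[ 0.43437308 -0.23814354  0.171     ] [ 0.48473428 -0.24743871  0.115     ] 0.05121182103779969 169.54259310321058
[-0.0105 -0.0005  0.0393] [-0.0618 -0.0003  0.0952] 169.30738663977863
```

```bash
python3 -m creep '[[-0.0105,-0.0005,0.02,0,1],[0,0,0.026,0,1],[0,0,0.026,0,0.6],[0,0,0,0,0.3],[0,0,0,0,0],[0,0,0,0,0],[0,0,0,0,0],[0,0,0,0,0],[0,0,0,0,0],[0,0,0,0,0]]' 40; python3 - <<'E'
import numpy as np
a=np.arange(0,6.3,.1);P=50*np.c_[np.cos(a),np.sin(a)];print(np.c_[a[:-1],np.diff(P,axis=0)].round(1)[::1].tolist())
E
```

```text
t: 12.05
eef_pos: [0.4355, -0.2389, 0.14]
tool_rot: [0.001, 0.093, 0.996, -0.0]
contact_force: [-0.4, -0.6, 7.0]
gripper_width: 0.197
grasp_force: 39.4
[[0.0, -0.2, 5.0], [0.1, -0.7, 4.9], [0.2, -1.2, 4.8], [0.3, -1.7, 4.7], [0.4, -2.2, 4.5], [0.5, -2.6, 4.3], [0.6, -3.0, 4.0], [0.7, -3.4, 3.7], [0.8, -3.8, 3.3], [0.9, -4.1, 2.9], [1.0, -4.3, 2.5], [1.1, -4.6, 2.0], [1.2, -4.7, 1.6], [1.3, -4.9, 1.1], [1.4, -5.0, 0.6], [1.5, -5.0, 0.1], [1.6, -5.0, -0.4], [1.7, -4.9, -0.9], [1.8, -4.8, -1.4], [1.9, -4.6, -1.9], [2.0, -4.4, -2.3], [2.1, -4.2, -2.7], [2.2, -3.9, -3.1], [2.3, -3.6, -3.5], [2.4, -3.2, -3.8], [2.5, -2.8, -4.1], [2.6, -2.4, -4.4], [2.7, -1.9, -4.6], [2.8, -1.4, -4.8], [2.9, -1.0, -4.9], [3.0, -0.5, -5.0], [3.1, 0.0, -5.0], [3.2, 0.5, -5.0], [3.3, 1.0, -4.9], [3.4, 1.5, -4.8], [3.5, 2.0, -4.6], [3.6, 2.4, -4.4], [3.7, 2.9, -4.1], [3.8, 3.3, -3.8], [3.9, 3.6, -3.5], [4.0, 3.9, -3.1], [4.1, 4.2, -2.7], [4.2, 4.5, -2.2], [4.3, 4.7, -1.8], [4.4, 4.8, -1.3], [4.5, 4.9, -0.8], [4.6, 5.0, -0.3], [4.7, 5.0, 0.2], [4.8, 5.0, 0.7], [4.9, 4.9, 1.2], [5.0, 4.7, 1.7], [5.1, 4.5, 2.1], [5.2, 4.3, 2.6], [5.3, 4.0, 3.0], [5.4, 3.7, 3.4], [5.5, 3.3, 3.7], [5.6, 3.0, 4.0], [5.7, 2.5, 4.3], [5.8, 2.1, 4.5], [5.9, 1.6, 4.7], [6.0, 1.2, 4.9], [6.1, 0.7, 5.0]]
```

```bash
cat > st.py <<'E'
from h import *
C=np.array([.4842,-.2478]);o=monitor.get_obs();p,r=pose();M=r.as_matrix()
d=M[:2,:2].T@(p[:2]-C);f=M[:2,:2].T@o["contact_force"][:2];a=np.arctan2(d[1],d[0]);
e=np.array([np.cos(a),np.sin(a)]);n=np.array([-e[1],e[0]])
print("t%.2f phi %.3f R %.4f  Ft %.1f Fr %.1f Fz %.1f z %.4f g %.1f w %.3f"%(o["t"],a%6.2832,np.hypot(*d),-f@n,f@e,o["contact_force"][2],p[2],o["grasp_force"],o["gripper_width"]))
E
python3 st.py
python3 -m creep '[[-0.0002,0.005,0,0,0],[-0.0007,0.0049,0,0,0],[-0.0012,0.0048,0,0,0],[0,0,0,0,0]]' >/dev/null; python3 st.py
python3 -m creep '[[-0.0017,0.0047,0,0,0],[-0.0022,0.0045,0,0,0],[0,0,0,0,0]]' >/dev/null; python3 st.py
```

```text
t12.05 phi 6.278 R 0.0495  Ft 0.6 Fr 0.3 Fz 7.0 z 0.1400 g 39.4 w 0.197
t12.45 phi 0.250 R 0.0496  Ft 5.5 Fr 0.5 Fz 7.3 z 0.1400 g 39.5 w 0.198
t12.75 phi 0.451 R 0.0497  Ft 6.9 Fr 1.4 Fz 8.8 z 0.1399 g 39.8 w 0.197
```

```bash
python3 -m creep '[[-0.0026,0.0043,0,0,0],[-0.003,0.004,0,0,0],[0,0,0,0,0]]' >/dev/null; python3 st.py
python3 -m creep '[[-0.0034,0.0037,0,0,0],[-0.0038,0.0033,0,0,0],[0,0,0,0,0]]' >/dev/null; python3 st.py
```

```text
t13.05 phi 0.654 R 0.0498  Ft 6.7 Fr 1.9 Fz 12.2 z 0.1399 g 40.1 w 0.196
t13.35 phi 0.860 R 0.0499  Ft 7.2 Fr 2.0 Fz 13.2 z 0.1398 g 40.2 w 0.198
```

```bash
python3 -m creep '[[-0.0041,0.0029,0,0,0],[-0.0043,0.0025,0,0,0],[0,0,0,0,0]]' >/dev/null; python3 st.py
python3 -m creep '[[-0.0046,0.002,0,0,0],[-0.0047,0.0016,0,0,0],[0,0,0,0,0]]' >/dev/null; python3 st.py
```

```text
t13.65 phi 1.064 R 0.0501  Ft 5.7 Fr 2.7 Fz 14.5 z 0.1398 g 40.3 w 0.196
t13.95 phi 1.268 R 0.0502  Ft 6.3 Fr 2.8 Fz 15.0 z 0.1398 g 40.3 w 0.195
```

```bash
python3 -m creep '[[-0.0047,0.0018,-0.0006,0,0],[-0.0049,0.0013,-0.0006,0,0],[0,0,0,0,0]]' >/dev/null; python3 st.py
python3 -m creep '[[-0.005,0.0006,-0.0006,0,0],[-0.005,0.0001,-0.0006,0,0],[0,0,0,0,0]]' >/dev/null; python3 st.py
```

```text
t14.25 phi 1.439 R 0.0505  Ft 6.3 Fr -0.5 Fz 6.4 z 0.1400 g 39.5 w 0.197
t14.55 phi 1.609 R 0.0507  Ft 7.0 Fr -3.1 Fz -0.4 z 0.1401 g 39.3 w 0.191
```

```bash
python3 -m creep '[[-0.005,0.0,-0.0005,0,0],[-0.0049,-0.0005,-0.0005,0,0],[0,0,0,0,0]]' >/dev/null; python3 st.py
python3 -m creep '[[-0.0048,-0.0012,-0.0005,0,0],[-0.0046,-0.0017,-0.0005,0,0],[0,0,0,0,0]]' >/dev/null; python3 st.py
```

```text
t14.85 phi 1.779 R 0.0509  Ft 6.9 Fr -5.8 Fz -5.2 z 0.1402 g 39.3 w 0.200
t15.15 phi 1.948 R 0.0509  Ft 6.9 Fr -7.0 Fz -9.2 z 0.1403 g 39.4 w 0.195
```

```bash
python3 -m creep '[[-0.0042,-0.0026,0.0004,0,0],[-0.004,-0.003,0.0004,0,0],[0,0,0,0,0]]' >/dev/null; python3 st.py
python3 -m creep '[[-0.0038,-0.0033,0.0003,0,0],[-0.0035,-0.0036,0.0003,0,0],[0,0,0,0,0]]' >/dev/null; python3 st.py
```

```text
t15.45 phi 2.152 R 0.0509  Ft 5.5 Fr -6.4 Fz -4.0 z 0.1402 g 39.9 w 0.196
t15.75 phi 2.352 R 0.0510  Ft 5.3 Fr -6.5 Fz -1.2 z 0.1402 g 40.3 w 0.195
```

```bash
python3 -m creep '[[-0.0032,-0.0038,0,0,0],[-0.0028,-0.0041,0,0,0],[0,0,0,0,0]]' >/dev/null; python3 st.py
python3 -m creep '[[-0.0024,-0.0044,0,0,0],[-0.0019,-0.0046,0,0,0],[0,0,0,0,0]]' >/dev/null; python3 st.py
```

```text
t16.05 phi 2.537 R 0.0510  Ft 6.7 Fr -6.6 Fz 0.6 z 0.1401 g 40.4 w 0.193
t16.35 phi 2.721 R 0.0510  Ft 6.5 Fr -6.4 Fz -0.2 z 0.1401 g 40.4 w 0.195
```

```bash
python3 -m creep '[[-0.0014,-0.0048,0,0,0],[-0.001,-0.0049,0,0,0],[0,0,0,0,0]]' >/dev/null; python3 st.py
python3 -m creep '[[-0.0005,-0.005,0,0,0],[0,-0.005,0,0,0],[0,0,0,0,0]]' >/dev/null; python3 st.py
```

```text
t16.65 phi 2.901 R 0.0509  Ft 6.5 Fr -5.7 Fz -0.9 z 0.1402 g 40.4 w 0.192
t16.95 phi 3.079 R 0.0508  Ft 7.4 Fr -5.1 Fz -1.7 z 0.1402 g 40.3 w 0.197
```

```bash
python3 -m creep '[[0.0005,-0.005,0,0,0],[0.001,-0.0049,0,0,0],[0,0,0,0,0]]' >/dev/null; python3 st.py
python3 -m creep '[[0.0015,-0.0048,0,0,0],[0.002,-0.0046,0,0,0],[0,0,0,0,0]]' >/dev/null; python3 st.py
```

```text
t17.25 phi 3.258 R 0.0507  Ft 8.2 Fr -4.1 Fz -3.7 z 0.1402 g 40.2 w 0.194
t17.55 phi 3.439 R 0.0505  Ft 10.2 Fr -1.2 Fz -7.2 z 0.1404 g 39.8 w 0.197
```

```bash
python3 -m creep '[[0.0021,-0.0045,0.0003,0,0],[0.0026,-0.0042,0.0003,0,0],[0,0,0,0,0]]' >/dev/null; python3 st.py; python3 -m creep '[[0,0,0.0003,0,0]]' >/dev/null; python3 st.py
```

```text
t17.85 phi 3.624 R 0.0503  Ft 9.8 Fr -1.1 Fz -5.2 z 0.1403 g 40.0 w 0.191
t17.95 phi 3.624 R 0.0504  Ft 10.0 Fr -2.0 Fz -1.0 z 0.1402 g 40.3 w 0.192
```

```bash
python3 -m creep '[[0.0027,-0.0042,0,0,0],[0.0031,-0.0039,0,0,0],[0,0,0,0,0]]' >/dev/null; python3 st.py; python3 -m creep '[[0,0,0,0,0]]' >/dev/null; python3 st.py
```

```text
t18.25 phi 3.811 R 0.0502  Ft 10.6 Fr -2.5 Fz -5.0 z 0.1402 g 40.1 w 0.197
t18.35 phi 3.811 R 0.0503  Ft 11.0 Fr -3.4 Fz -5.3 z 0.1403 g 40.1 w 0.190
```

```bash
python3 -m creep '[[0.0034,-0.0037,0,0,0],[0.0037,-0.0034,0,0,0],[0,0,0,0,0]]' >/dev/null; python3 st.py; python3 -m creep '[[0,0,0,0,0]]' >/dev/null; python3 st.py
```

```text
t18.65 phi 4.000 R 0.0502  Ft 12.1 Fr -2.9 Fz -6.5 z 0.1403 g 40.0 w 0.197
t18.75 phi 4.001 R 0.0502  Ft 11.5 Fr -3.9 Fz -5.5 z 0.1403 g 40.0 w 0.199
```

```bash
python3 -m creep '[[-0.0012,0.0011,0,0,0],[0,0,0,0,0]]' >/dev/null; python3 st.py; python3 -m creep '[[0,0,0,0,0.5],[0,0,0,0,0.5],[0,0,0,0,0.5],[0,0,0,0,0.5]]' >/dev/null; python3 st.py;  python3 -m creep '[[0,0,-0.02,0,0.5],[0,0,-0.04,0,0.5],[0,0,-0.04,0,0.5],[0.04,0,0,0,0.5],[0.03,0,0,0,0.5],[0,0,0,0,0.5],[0,0,0,0,0.5],[0,0,0,0,0.5]]' ; python3 - <<'E'
from h import *
p,r=pose();w=eyes.read_camera("wrist");s=eyes.read_camera("scene")
m,st,c=red(w);print(st,c)
cv2.imwrite("pics/end.png",np.hstack([cv2.resize(w[80:330,200:450],(400,400)),cv2.resize(s[190:310,320:440],(400,400))]))
E
```

```text
t18.95 phi 3.996 R 0.0502  Ft 7.4 Fr -4.1 Fz -3.7 z 0.1402 g 40.2 w 0.200
t19.35 phi 4.072 R 0.0538  Ft -0.8 Fr -0.2 Fz 0.4 z 0.1411 g 0.0 w 0.498
t: 20.15
eef_pos: [0.4401, -0.2827, 0.2411]
tool_rot: [0.0, 0.093, 0.996, -0.0]
contact_force: [0.2, 0.3, 0.4]
gripper_width: 0.499
grasp_force: 0.0
[313 263  18  31 301] [323.24916944 282.0166113 ]
```

View pics/end.png

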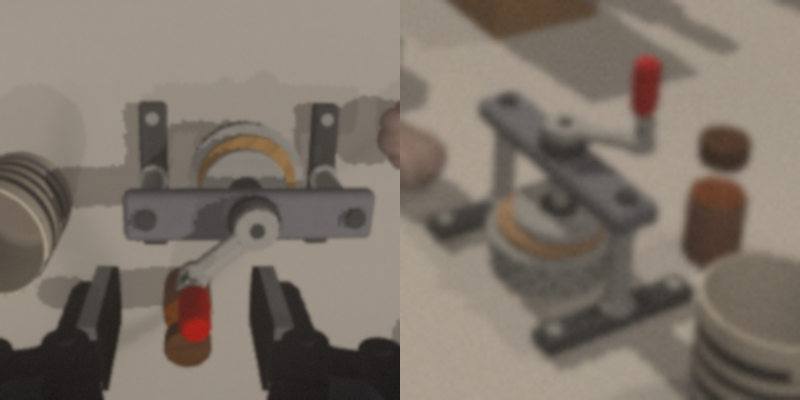

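The left image shows the knob upright at (195,315). The right one shows it upright at (646,88), with the plate on the follower at (553,215) and the bystanders in place. The robot is clear, so I'm handing in.

```bash
python3 -c "
from station import bot
print(bot.hand_in())"
```

```text
the job is handed in; nothing more can be done
None
```

I folded the knob up to its stop, cranked the plate down to roughly 37–40 N (estimated from the force felt at the knob), moved the arm clear and handed the job in at about 20 s; no verdict came back.

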